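# Lock the bayonet cap into the dust separator's inlet

## Task

Close the open inlet on top of the blue dust separator with its blue bayonet cap: stand the cap in the collar with its two lugs over the two slots, push it in against the spring, twist it clockwise as far as it goes, then let it rise into its locked place and leave it. The plastic collar and cap crack if forced, so feel for the slots with a light push, ease off when you feel the stop, and never force them: 10 to 20 N of push and a light twist are enough, and 60 N breaks them. Leave everything else on the bench as it is.

Things in the scene. Friction and masses are not known exactly. Their poses are not given: they have to be found in the camera images.
- cap: Blue bayonet cap, loose, about 150 g, standing nose down on the bench. Origin: centre of the nose's end face (underside), z up its axis. Black round nose: 28 mm across at its end, 40 mm from z = 9 mm up. Blue flange, 62 mm across, z = 30 to 35 mm. Half a turn about z makes no difference.
- cap_lugs (a point): On the cap's axis, mid-height of its two yellow lugs, 15 mm above its origin. One lug points to +x, one to -x; each is 8 mm wide (y), 6 mm high (z = 12 to 18 mm above the cap's origin) and reaches 27 mm from the axis. Yellow marks on the flange's upper face lie over the lugs.
- cap_bar (a point): Centre of the cap's upright blue grip bar, 52 mm above the cap's origin. The bar runs along x (the line of the lugs), 46 mm long, 14 mm thick (y), from 35 to 69 mm above the cap's origin.
- port (a point): Centre of the inlet, in the upper face of the grey collar, 82 mm above the bench; z up. Bore 43 mm across, two slots across from each other, between yellow marks: 27 degree sectors, 31 mm out; a lug passes within 3 degrees of the middle. The collar is clamped askew: its line of slots lies up to 37 degrees either way from this x axis, unmeasured: feel (or see) it. It stays put.
- disc (a point): Spring-loaded black disc in the bore, 14 mm below the collar's face at rest (centre of its top). It pushes back with 4 N at first, 11 N with the cap fully pressed. The cap's lugs meet the collar's face when its origin is 12 mm below the face; fully pressed, its flange lies on the collar and its origin is 30 mm below.
- locked_nose (a point): Where the cap's origin rests once locked, 24 mm below the collar's face. To lock: lugs in the slots, press the origin to 27.5 to 29.5 mm below the face (a ridge blocks turning above 26.5), turn clockwise seen from above to a firm stop, 61 degrees past the slots' middle (red marks), let go: the spring lifts the lugs into pockets (51 to 61 degrees).
- separator: The dust separator: fixed dark blue box, 190 mm (x) by 162 mm (y) by 70 mm high, red latches on its sides, the grey collar (80 mm across, 12 mm high) in the middle of its top. Origin: centre of its underside, z up.
- plain_cap: Orange plain push-in cap, no lugs, 62 mm across, 28 mm high, not for this inlet; leave alone. Origin: centre of its underside.
- tape_measure: Yellow tape measure, 70 x 70 x 38 mm; leave alone. Origin: centre of its underside.
- square: Red flat triangular speed square, 150 mm; leave alone. Origin: middle of its underside.
- pencil: Red carpenter's pencil, 180 mm; leave alone. Origin: middle of its underside.
- offcut: Timber offcut, 60 x 140 x 42 mm; leave alone. Origin: centre of its underside.
- screw_jar: Glass jar with a black lid, 66 mm across, 85 mm high; leave alone. Origin: centre of its underside.
- bar_clamp: Bar clamp, 300 mm long, lying on its side; leave alone. Origin: middle of its bar's underside.
Not all that is in view belongs to the job. Several things look just like the cap: the one meant starts farthest to the robot's right.

How it is judged:
By the outcome, as a careful person would: the job done as asked, in the order asked, and still so for the second after the job is handed in, with the robot touching nothing.
It also fails if it takes over 58 s, if anything falls off the work surface, if the arm or the gripper's body presses on something with over 40 N, if the wrist force passes 120 N, or if a joint passes its speed limit or range.

## Robot

A 7-joint arm with a two-finger parallel gripper is mounted at the origin on the work surface. World frame = base frame: x ahead of the robot, y to its left, z up, the work surface at z = 0. Lengths are in mm, angles in rad, forces in N, time in s.
With the tool pointing down it reaches from about 400 to 875 mm from the base axis. Payload 4.4 kg.
Tool frame: the origin (TCP) lies midway between the tips of the shut fingers; the grasp point (between the pads) lies ctrl.grip_depth behind it (ctrl.grip_depth is the distance from the TCP to the grasp point, in mm); z points along the fingers, y is the line along which they close (so a half turn about z gives the same grasp; the last joint's range is limited). The gripper opens to 85 mm and grips with 20 to 120 N. Pads are 22 mm wide; open, the fingers measure 114 mm over their backs; the gripper's body (76 mm by 85 mm) begins 54 mm behind the grasp point. The pads swing forward as they close: fully open they stand 13 mm farther back than shut.
Start: joints at [1.208, 0.628, 0.038, 1.517, -0.027, 0.996, -0.02], TCP at [190.128, -621.586, 231.313] pointing down, gripper open.
Joint ranges: [-3.06, 3.06], [-0.37, 2.12], [-1.25, 1.32], [0.18, 2.47], [-1.1, 4.24], [0.23, 1.98], [-2.94, 2.94]. Speed limits (rad/s): [2.57, 2.57, 3.14, 3.14, 3.14, 3.14, 3.14].

## Interface

Orientations are given as [roll, pitch, yaw] about the fixed x, y, z axes, in that order (R = Rz(yaw) Ry(pitch) Rx(roll)).
In Python, from cell import ctrl gives the robot as it stands.
- The arm moves only by the tool carry_out, never from a script. Its argument "deltas" is one flat list of numbers, 7 for each row, row after row: the turn, a rotation vector about the tool's x, y, z in degrees, then the shift along the tool's x, y, z in m, then the closure, from -1 (fully open) to 1 (shut). In form: [wx, wy, wz, dx, dy, dz, claw, wx, wy, wz, dx, dy, dz, claw, ...]. A call has 1 to 12 rows; each row shifts and turns the commanded pose from where the row before left it, along the tool's axes as they then stand; what a row does not reach is not made up. A row lasts 1/8 s, in which the tool goes at most 62.5 mm and 10.7 degrees, less where a joint would pass 70% of its speed; a pose out of reach is approached as far as the arm can. A call with a gripper value outside its range is refused whole. The fingers move at their own pace and stop on an object; the grip force is fixed at half the most. Time passes only in rows, so rows that do not move let the fingers close. It gives the time, the measured TCP pose, the force, the opening and the grip force at its end, in the units of the state.
- ctrl.read_state(): the state, without advancing time (a new reading comes with each control period).
- ctrl.get_image(name): name is "side" or "top"; returns the picture (420x560x3 uint8, red, green, blue); there is no depth.
- ctrl.calibration(name): a dict with "mtx" (3x3 intrinsics, pixels), "R" (3x3) and "t" (3): a world point X has camera coordinates R X + t. Camera axes: x right, y down, z forward; pixel columns grow to the right and rows downward; lengths in mm; the calibration is good to about 2 mm. A picture is of the moment at which its call begins. calibration takes no time and is no camera call.
- ctrl.finish_job(): hands the job in; it is judged then, once.
The state is a dict: "clock": time; "qpos": joint angles; "qd": joint speeds; "tau": joint torques, N m; "eef_pos": TCP position; "tool_rot": TCP orientation; "force": force on the tool from outside, world axes, zero at the start; "torque": the same for the moment, N m; "width": finger opening in mm; "gripper_force": force on a finger pad.
Only numpy, scipy, OpenCV 4.12 (cv2) and the standard library are available. Lean on these libraries where they do the work, as an engineer would, in place of code of your own. Each camera call takes 0.05 s, during which the arm holds its last target. There are 200 camera calls.

## Working session

There is one attempt and no reset: what is moved stays moved. The work goes in short steps, Python scripts to look and compute and a tool call to move; the robot and the scene stay as the last step left them, time stands still between calls to the robot, and variables do not carry over. Pictures are saved under pics/ and viewed, at most 10 in all, crops included, and the job is handed in when it is done.

Besides the shell and the picture viewer there is one more tool, called by a JSON object that holds its "name" and its "arguments", one argument or row to a line. carry_out: Moves the arm, as the interface text tells. Its arguments: {"type":"object","properties":{"deltas":{"type":"array"}},"required":["deltas"]}

```bash
mkdir -p pics; ls; python3 - <<'E'
from cell import ctrl
import cv2
for n in("top","side"):
    cv2.imwrite(f"pics/{n}0.png",ctrl.get_image(n)[:,:,::-1])
    c=ctrl.calibration(n);print(n,c)
s=ctrl.read_state();print(s,ctrl.grip_depth)
E
```

```text
pics
top {'mtx': array([[428.29899819,   0.        , 275.72585284],
       [  0.        , 428.29899819, 207.19823829],
       [  0.        ,   0.        ,   1.        ]]), 'R': array([[-0.01341183, -0.99984561, -0.01135245],
       [-0.99651848,  0.0142998 , -0.08213666],
       [ 0.08228631,  0.01021133, -0.99655642]]), 't': array([  61.4606277 ,  611.74465059, 1147.58215785])}
side {'mtx': array([[431.82738474,   0.        , 283.19038765],
       [  0.        , 431.82738474, 206.36596386],
       [  0.        ,   0.        ,   1.        ]]), 'R': array([[ 0.97584377, -0.21830959, -0.00835863],
       [-0.14901123, -0.63712606, -0.75621825],
       [ 0.1597642 ,  0.7391964 , -0.65426607]]), 't': array([-576.44383723,  191.26475529, 1265.4893042 ])}
{'clock': 0.1, 'qpos': array([ 1.20821084,  0.62924727,  0.03846997,  1.51828678, -0.0269952 ,
        0.9963076 , -0.02000677]), 'qd': array([-1.08249853e-03, -2.18132758e-03,  9.17441766e-05, -3.48560964e-03,
       -1.55567239e-03, -1.27525630e-03,  2.32951966e-03]), 'tau': array([ 3.19551480e-03, -5.64527893e+01,  1.23059191e+00, -1.93972939e+01,
        1.12981733e-02,  5.42422989e-03, -9.42530107e-06]), 'eef_pos': array([ 189.93685781, -621.0314538 ,  230.47963636]), 'tool_rot': array([-3.13986271e+00,  3.65096172e-05,  2.96760546e-01]), 'force': array([-0.1174488 ,  0.64348162, -0.9228757 ]), 'torque': array([ 0.01660307, -0.04802432,  0.04145272]), 'gripper_force': 0.0, 'width': 85.5268092287382} 18.700000000000003
```

View pics/top0.png

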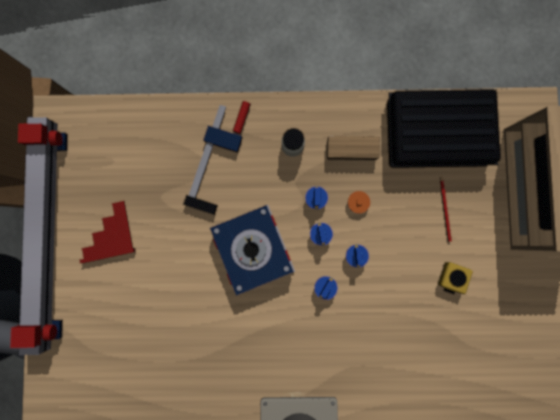

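View pics/side0.png

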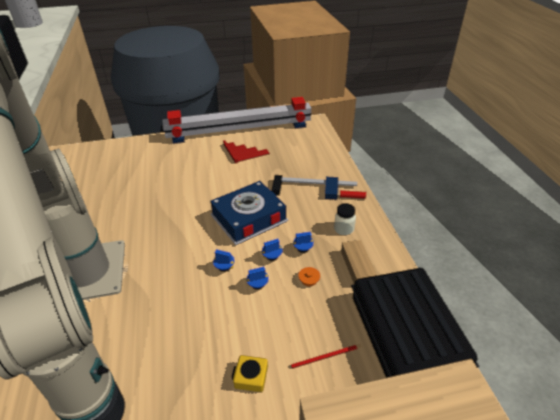

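The top view shows four look-alike caps at pixels A (317,198), B (321,234), C (358,256) and D (326,288). Image right is −y, the robot's right, so C fits. In the side view C should be the one at (257,278). The collar is at about (252,250) in the top view.

```bash
cat > h.py <<'E'
import numpy as np
from cell import ctrl
C={n:ctrl.calibration(n) for n in("top","side")}
def proj(n,X):
    c=C[n];p=c["mtx"]@(c["R"]@np.array(X,float)+c["t"]);return p[:2]/p[2]
def back(n,u,v,z):
    c=C[n];d=c["R"].T@np.linalg.inv(c["mtx"])@[u,v,1];o=-c["R"].T@c["t"]
    return o+d*(z-o[2])/d[2]
E
python3 - <<'E'
from h import *
import cv2
for p in [(317,198),(321,234),(358,256),(326,288)]: 
    X=back("top",*p,50);print(p,X.round(),proj("side",X).round())
X=back("top",252,250,82);print(X,proj("side",X))
a=cv2.imread("pics/top0.png");b=cv2.imread("pics/side0.png")
cr=lambda i,u,v,r,k:cv2.resize(i[v-r:v+r,u-r:u+r],(k,k),interpolation=cv2.INTER_CUBIC)
top=np.hstack([cr(a,358,256,20,400),cr(a,252,250,24,400)])
bot=np.hstack([cr(b,257,276,20,200),cr(b,248,202,24,200),cr(a,330,245,60,200),cr(b,265,260,60,200)])
cv2.imwrite("pics/crop1.png",np.vstack([top,bot]))
E
```

```text
(317, 198) [634. -58.  50.] [301. 239.]
(321, 234) [537. -67.  50.] [270. 246.]
(358, 256) [ 478. -164.   50.] [256. 274.]
(326, 288) [395. -77.  50.] [222. 256.]
[497.66369432 115.25076559  82.        ] [246.59750099 200.61516665]
```

View pics/crop1.png

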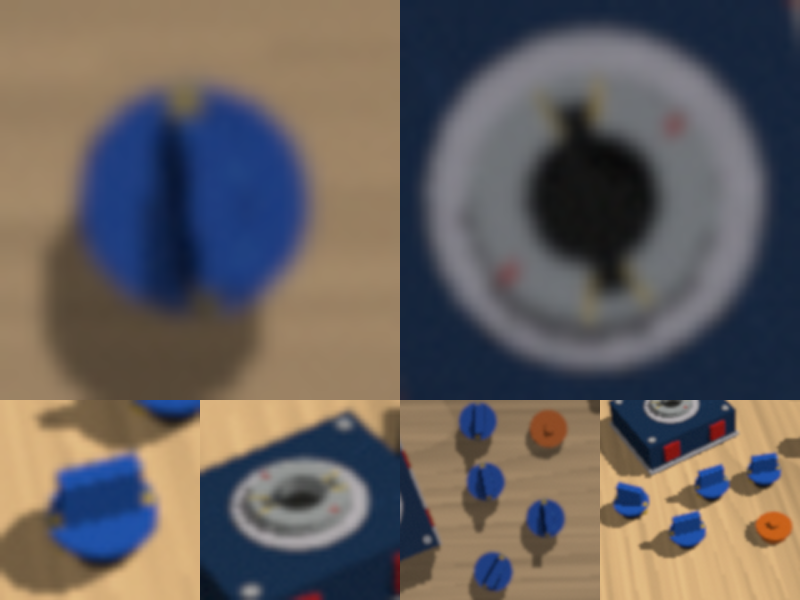

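The crop confirms cap C: a blue flange with the bar nearly along +x and yellow marks at both ends, at about (356.4,245.5) and (358.5,266.3). On the collar, the slots between yellow marks point up-left and down-right, and the red marks are at upper right and lower left. Next I'll refine these numbers.

```bash
python3 - <<'E'
from h import *
# crop px -> image px (cv2.resize centre convention)
f=lambda x,y,u0,v0,s:((x+.5)/s-.5+u0,(y+.5)/s-.5+v0)
cap=[back("top",*f(x,y,338,236,10),35) for x,y in[(184,95),(205,303),(196,197)]]
print("cap marks",*[c.round(1) for c in cap]); m=(cap[0]+cap[1])/2; d=cap[0]-cap[1]
print("mid",m,"len",np.linalg.norm(d),"ang",np.degrees(np.arctan2(d[1],d[0])))
s=400/48
P={k:back("top",*f(x-400,y,228,226,s),82) for k,(x,y) in dict(yu1=(549,112),yu2=(598,98),yl1=(590,305),yl2=(640,290),ru=(675,125),rl=(509,273),bore=(594,198)).items()}
for k,v in P.items(): print(k,v.round(1))
u=(P['yu1']+P['yu2'])/2;l=(P['yl1']+P['yl2'])/2
a=lambda d:np.degrees(np.arctan2(d[1],d[0]))
print("centre",(u+l)/2,(P['ru']+P['rl'])/2,"slot",a(u-l),"red",a(P['ru']-P['rl']))
# side check: cap marks crop (55,521),(148,498)->y-400 ; u0=237,v0=256,s=5 ; collar red (265,475),(333,512)-200 ; u0=224,v0=178
A=back("side",*f(55,121,237,256,5),35);B=back("side",*f(148,98,237,256,5),35);print("side cap",(A+B)/2,a(B-A))
s=200/48
A=back("side",*f(65,75,224,178,s),82);B=back("side",*f(133,112,224,178,s),82);print("side red",(A+B)/2,a(A-B))
E
```

```text
cap marks [ 506.4 -161.7   35. ] [ 450.8 -165.7   35. ] [ 479.1 -164.1   35. ]
mid [ 478.64680882 -163.67940113   35.        ] len 55.74521069133634 ang 4.134980029303296
yu1 [526.3 132.   82. ]
yu2 [530.4 116.7  82. ]
yl1 [466.5 119.8  82. ]
yl2 [470.9 104.2  82. ]
ru [521.7  92.8  82. ]
rl [476.7 144.8  82. ]
bore [499.5 118.2  82. ]
centre [498.51695384 118.18281184  82.        ] [499.18578153 118.8252017   82.        ] slot 11.72363809644707 red -49.076382746626656
side cap [ 479.82197851 -163.37923951   35.        ] 4.877291139069485
side red [500.25683135 117.74847413  82.        ] 128.30150341882606
```

{"name": "carry_out", "arguments": {
  "deltas": [0, 0, 0, 0.0342, -0.0294, 0, -1, 0, 0, 0, 0.0342, -0.0294, 0, -1, 0, 0, 0, 0.0342, -0.0294, 0, -1, 0, 0, 0, 0.0342, -0.0294, 0, -1, 0, 0, 0, 0.0342, -0.0294, 0, -1, 0, 0, 0, 0.0342, -0.0294, 0, -1, 0, 0, 0, 0.0342, -0.0294, 0, -1, 0, 0, 0, 0.0342, -0.0294, 0, -1, 0, 0, 0, 0.0342, -0.0294, 0, -1, 0, 0, 0, 0.0342, -0.0294, 0, -1, 0, 0, 0, 0.0342, -0.0294, 0, -1, 0, 0, 0, 0.0342, -0.0294, 0, -1]
}}

```text
clock: 1.6
eef_pos: [479.9, -162.9, 231.1]
tool_rot: [-3.141, 0.0, 0.297]
force: [0.8, 0.7, 1.0]
width: 85.5
gripper_force: 0.0
```

{"name": "carry_out", "arguments": {
  "deltas": [0, 0, -10, 0, 0, 0, -1, 0, 0, -10, 0, 0, 0, -1, 0, 0, -10, 0, 0, 0, -1, 0, 0, -10, 0, 0, 0, -1, 0, 0, -10, 0, 0, 0, -1, 0, 0, -10, 0, 0, 0, -1, 0, 0, -10, 0, 0, 0, -1, 0, 0, -10, 0, 0, 0, -1, 0, 0, -10, 0, 0, 0, -1, 0, 0, -10, 0, 0, 0, -1, 0, 0, -10, 0, 0, 0, -1, 0, 0, -10, 0, 0, 0, -1]
}}

```text
clock: 3.1
eef_pos: [479.1, -164.2, 231.0]
tool_rot: [-3.141, -0.001, 2.397]
force: [0.3, 1.2, -0.4]
width: 85.1
gripper_force: 0.0
```

{"name": "carry_out", "arguments": {
  "deltas": [0, 0, -10, 0, 0, 0, -1, 0, 0, -10, 0, 0, 0, -1, 0, 0, -10, 0, 0, 0, -1, 0, 0, -10, 0, 0, 0, -1, 0, 0, -7.3, 0, 0, 0, -1, 0, 0, 0, 0, 0, 0, -1]
}}

```text
clock: 3.85
eef_pos: [479.1, -164.3, 231.0]
tool_rot: [3.141, -0.001, -3.068]
force: [0.7, 0.5, 0.8]
width: 85.2
gripper_force: 0.0
```

```bash
python3 - <<'E'
from h import *
s=ctrl.read_state();print(s["eef_pos"],np.degrees(s["tool_rot"]),s["qpos"],s["force"])
E
```

```text
[ 479.12198943 -164.30516271  230.96906567] [ 1.79960109e+02 -3.14923474e-02 -1.75792445e+02] [ 0.81613898  0.52704315 -0.79905338  1.89668292  0.47083573  0.91642974
  1.43340438] [0.65412918 0.47731064 0.84219226]
```

{"name": "carry_out", "arguments": {
  "deltas": [0, 0, 0, 0, 0, 0.035, -1, 0, 0, 0, 0, 0, 0.035, -1, 0, 0, 0, 0, 0, 0.035, -1, 0, 0, 0, 0, 0, 0.035, -1, 0, 0, 0, 0, 0, 0.03, -1, 0, 0, 0, 0, 0, 0.021, -1, 0, 0, 0, 0, 0, 0, -1, 0, 0, 0, 0, 0, 0, 1, 0, 0, 0, 0, 0, 0, 1, 0, 0, 0, 0, 0, 0, 1, 0, 0, 0, 0, 0, 0, 1, 0, 0, 0, 0, 0, 0, 1]
}}

```text
clock: 5.35
eef_pos: [479.6, -164.4, 40.7]
tool_rot: [-3.141, 0.001, -3.067]
force: [-0.4, 0.3, 4.5]
width: 12.9
gripper_force: 61.3
```

{"name": "carry_out", "arguments": {
  "deltas": [0, 0, 0, 0, 0, 0, 1, 0, 0, 0, 0, 0, 0, 1, 0, 0, 0, 0, 0, 0, 1, 0, 0, 0, 0, 0, 0, 1]
}}

```text
clock: 5.85
eef_pos: [479.7, -164.3, 40.7]
tool_rot: [-3.141, 0.001, -3.067]
force: [-0.6, -0.4, 5.9]
width: 13.2
gripper_force: 61.5
```

{"name": "carry_out", "arguments": {
  "deltas": [0, 0, 0, 0, 0, -0.02, 1, 0, 0, 0, 0, 0, -0.03, 1, 0, 0, 0, 0, 0, -0.03, 1, 0, 0, 0, 0, 0, -0.03, 1, 0, 0, 0, -0.00514, 0.035, 0, 1, 0, 0, 0, -0.00514, 0.035, 0, 1, 0, 0, 0, -0.00514, 0.035, 0, 1, 0, 0, 0, -0.00514, 0.035, 0, 1, 0, 0, 0, -0.00514, 0.035, 0, 1, 0, 0, 0, -0.00514, 0.035, 0, 1, 0, 0, 0, -0.00514, 0.035, 0, 1, 0, 0, 0, -0.00514, 0.035, 0, 1]
}}

```text
clock: 7.35
eef_pos: [499.0, 119.0, 149.9]
tool_rot: [-3.141, -0.001, -3.067]
force: [-0.7, -0.0, -0.9]
width: 13.3
gripper_force: 60.6
```

{"name": "carry_out", "arguments": {
  "deltas": [0, 0, -3.7, 0, 0, 0, 1, 0, 0, -3.7, 0, 0, 0, 1, 0, 0, 0, 0, 0, 0, 1, 0, 0, 0, 0, 0, 0, 1]
}}

```text
clock: 7.85
eef_pos: [499.2, 117.8, 150.1]
tool_rot: [-3.142, -0.001, -2.939]
force: [-0.2, 0.3, -1.3]
width: 12.9
gripper_force: 60.7
```

```bash
python3 - <<'E'
from h import *
import cv2
s=ctrl.read_state();print(s["clock"],s["eef_pos"],np.degrees(s["tool_rot"]),s["qpos"],s["force"],s["width"])
b=ctrl.get_image("side")[:,:,::-1];a=ctrl.get_image("top")[:,:,::-1]
cr=lambda i,u,v,k:cv2.resize(i[v-30:v+30,u-40:u+40],(k*80,k*60),interpolation=cv2.INTER_CUBIC)
cv2.imwrite("pics/h1.png",np.vstack([cr(b,248,185,5),cr(a,252,250,5)]))
p=np.array([499.5,118.2,82]);print(proj("side",p),proj("side",s["eef_pos"]),proj("side",s["eef_pos"]-[0,0,40.7]))
E
```

```text
7.85 [499.20273206 117.84684559 150.06752964] [-1.79998870e+02 -3.22256888e-02 -1.68369672e+02] [ 0.18092779  0.64164734 -0.70928156  1.96501112  0.60325072  0.75725943
  0.88796784] [-0.18356818  0.30232496 -1.29945719] 12.89303497532771
[247.02265371 199.95139191] [245.55393239 183.16255122] [246.39837151 193.38351586]
```

View pics/h1.png

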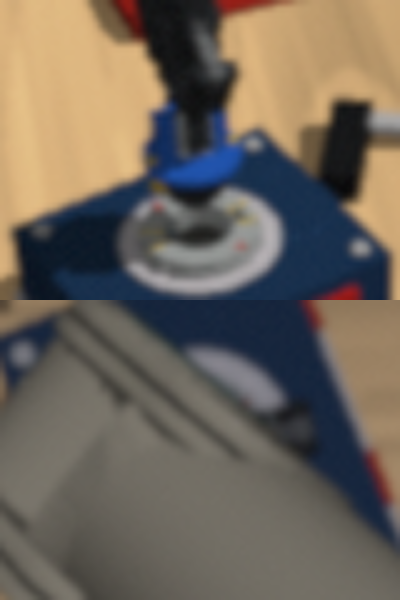

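The cap is held over the collar, but its flange looks tilted in the side view. I'll overlay the outline expected for an upright cap to check.

```bash
python3 - <<'E'
from h import *
import cv2
s=ctrl.read_state();o=s["eef_pos"]-[0,0,40.7]
img=np.ascontiguousarray(ctrl.get_image("side")[:,:,::-1])
u0,v0,w,h,k=216,160,60,60,10
c=cv2.resize(img[v0:v0+h,u0:u0+w],(w*k,h*k),interpolation=cv2.INTER_CUBIC)
y=np.radians(11.6)
def draw(P,col):
    q=np.array([((proj("side",p)-[u0,v0])+.5)*k for p in P]).astype(int);cv2.polylines(c,[q],True,col,1)
t=np.linspace(0,2*np.pi,60)
for r,z,col in((31,35,(255,255,255)),(31,30,(200,200,200)),(14,0,(0,255,0))): draw([o+[r*np.cos(a),r*np.sin(a),z] for a in t],col)
ax=np.array([np.cos(y),np.sin(y),0]);ay=np.array([-ax[1],ax[0],0])
for z in(35,69): draw([o+a*23*ax+b*7*ay+[0,0,z] for a,b in((1,1),(1,-1),(-1,-1),(-1,1))],(0,255,255))
P=np.array([499.5,118.2,82]);draw([P+[21.5*np.cos(a),21.5*np.sin(a),0] for a in t],(255,0,255));draw([P+[40*np.cos(a),40*np.sin(a),0] for a in t],(255,0,255))
cv2.imwrite("pics/h2.png",c)
E
```

```text
(no output)
```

View pics/h2.png

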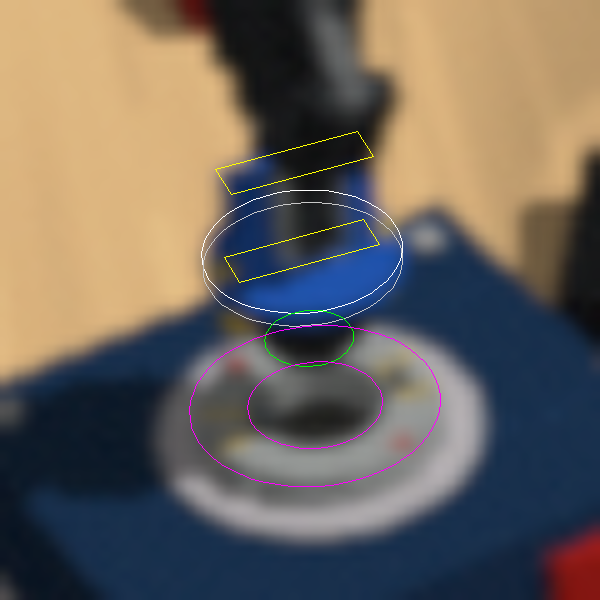

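The cap looks upright within the image's accuracy; shadow on the flange explains the apparent tilt. Nose and bore line up to about 1 px. I'll lower it gently.

{"name": "carry_out", "arguments": {
  "deltas": [0, 0, 0, 0, 0, 0.015, 1, 0, 0, 0, 0, 0, 0.012, 1, 0, 0, 0, 0, 0, 0.004, 1, 0, 0, 0, 0, 0, 0.002, 1, 0, 0, 0, 0, 0, 0, 1]
}}

```text
clock: 8.62
eef_pos: [499.5, 118.3, 117.3]
tool_rot: [3.141, 0.0, -2.937]
force: [0.8, 0.8, -2.0]
width: 12.8
gripper_force: 60.7
```

{"name": "carry_out", "arguments": {
  "deltas": [0, 0, 0, 0, 0, 0.002, 1, 0, 0, 0, 0, 0, 0.002, 1, 0, 0, 0, 0, 0, 0, 1]
}}

```text
clock: 9.0
eef_pos: [499.4, 118.1, 113.3]
tool_rot: [-3.142, -0.0, -2.937]
force: [0.6, 0.6, -1.2]
width: 13.1
gripper_force: 60.7
```

{"name": "carry_out", "arguments": {
  "deltas": [0, 0, 0, 0, 0, 0.0015, 1, 0, 0, 0, 0, 0, 0, 1]
}}

```text
clock: 9.25
eef_pos: [499.4, 118.1, 111.8]
tool_rot: [3.142, -0.0, -2.937]
force: [0.2, -0.9, -2.0]
width: 12.8
gripper_force: 60.7
```

{"name": "carry_out", "arguments": {
  "deltas": [0, 0, 0, 0, 0, 0.0015, 1, 0, 0, 0, 0, 0, 0, 1]
}}

```text
clock: 9.5
eef_pos: [499.4, 118.1, 110.2]
tool_rot: [-3.142, -0.0, -2.937]
force: [-0.3, -0.2, -1.8]
width: 12.9
gripper_force: 60.7
```

{"name": "carry_out", "arguments": {
  "deltas": [0, 0, 0, 0, 0, 0.001, 1, 0, 0, 0, 0, 0, 0, 1]
}}

```text
clock: 9.75
eef_pos: [499.4, 118.1, 109.3]
tool_rot: [3.142, -0.0, -2.937]
force: [0.2, 0.5, -1.4]
width: 13.2
gripper_force: 60.7
```

Entered freely so far, with the origin 13.4 mm below the face. The lugs are about to enter or rest on the face.

{"name": "carry_out", "arguments": {
  "deltas": [0, 0, 0, 0, 0, 0.001, 1, 0, 0, 0, 0, 0, 0, 1]
}}

```text
clock: 10.0
eef_pos: [499.5, 118.2, 108.5]
tool_rot: [-3.141, 0.0, -2.937]
force: [-0.4, 0.1, 2.6]
width: 12.9
gripper_force: 61.2
```

{"name": "carry_out", "arguments": {
  "deltas": [0, 0, 0, 0, 0, 0.001, 1, 0, 0, 0, 0, 0, 0, 1]
}}

```text
clock: 10.25
eef_pos: [499.5, 118.2, 107.4]
tool_rot: [-3.142, 0.0, -2.937]
force: [-1.3, -0.3, 2.5]
width: 13.1
gripper_force: 61.3
```

{"name": "carry_out", "arguments": {
  "deltas": [0, 0, 0, 0, 0, 0.001, 1, 0, 0, 0, 0, 0, 0, 1]
}}

```text
clock: 10.5
eef_pos: [499.5, 118.2, 106.3]
tool_rot: [3.142, 0.0, -2.937]
force: [-1.1, 0.1, 3.9]
width: 12.9
gripper_force: 61.4
```

The disc was felt at 14 mm below the face as expected, and the lugs are past the face. Pressing on down.

{"name": "carry_out", "arguments": {
  "deltas": [0, 0, 0, 0, 0, 0.0015, 1, 0, 0, 0, 0, 0, 0.0015, 1, 0, 0, 0, 0, 0, 0, 1]
}}

```text
clock: 10.88
eef_pos: [499.4, 118.2, 103.3]
tool_rot: [3.142, 0.0, -2.937]
force: [-0.9, 0.0, 3.9]
width: 13.1
gripper_force: 61.6
```

{"name": "carry_out", "arguments": {
  "deltas": [0, 0, 0, 0, 0, 0.0015, 1, 0, 0, 0, 0, 0, 0.0015, 1, 0, 0, 0, 0, 0, 0, 1]
}}

```text
clock: 11.25
eef_pos: [499.5, 118.2, 100.4]
tool_rot: [-3.142, 0.0, -2.937]
force: [-1.8, 0.7, 6.4]
width: 12.9
gripper_force: 61.8
```

{"name": "carry_out", "arguments": {
  "deltas": [0, 0, 0, 0, 0, 0.0015, 1, 0, 0, 0, 0, 0, 0.0015, 1, 0, 0, 0, 0, 0, 0, 1]
}}

```text
clock: 11.62
eef_pos: [499.5, 118.2, 97.5]
tool_rot: [-3.141, 0.0, -2.937]
force: [-1.3, -1.2, 7.2]
width: 13.1
gripper_force: 61.9
```

{"name": "carry_out", "arguments": {
  "deltas": [0, 0, 0, 0, 0, 0.0015, 1, 0, 0, 0, 0, 0, 0.001, 1, 0, 0, 0, 0, 0, 0, 1]
}}

```text
clock: 12.0
eef_pos: [499.5, 118.2, 95.2]
tool_rot: [-3.141, 0.0, -2.937]
force: [-2.1, 0.1, 8.3]
width: 13.1
gripper_force: 62.1
```

{"name": "carry_out", "arguments": {
  "deltas": [0, 0, 0, 0, 0, 0.0008, 1, 0, 0, 0, 0, 0, 0, 1]
}}

```text
clock: 12.25
eef_pos: [499.5, 118.2, 94.4]
tool_rot: [-3.141, 0.0, -2.937]
force: [-1.4, -0.6, 8.2]
width: 13.0
gripper_force: 62.1
```

```bash
python3 - <<'E'
from h import *
s=ctrl.read_state();print(s["eef_pos"],np.degrees(s["tool_rot"]),s["force"],s["torque"])
E
```

```text
[499.48388017 118.1777049   94.44431262] [-1.79984847e+02  2.45851676e-02 -1.68291047e+02] [-1.37094377 -0.61808954  8.18651633] [-0.184545    0.41637613 -0.01799487]
```

{"name": "carry_out", "arguments": {
  "deltas": [0, 0, 3, 0, 0, 0, 1, 0, 0, 3, 0, 0, 0, 1, 0, 0, 3, 0, 0, 0, 1, 0, 0, 0, 0, 0, 0, 1]
}}

```text
clock: 12.75
eef_pos: [500.1, 118.4, 94.7]
tool_rot: [3.141, 0.002, -3.095]
force: [-0.8, -0.2, 9.0]
width: 13.0
gripper_force: 62.1
```

```bash
cat > st.py <<'E'
from h import *
s=ctrl.read_state();print(s["eef_pos"].round(2),np.degrees(s["tool_rot"]).round(2),s["force"].round(1),s["torque"].round(3),s["qpos"].round(2))
E
python3 st.py
```

```text
[500.13 118.45  94.68] [ 1.7999e+02  1.0000e-01 -1.7732e+02] [-0.8 -0.2  9. ] [-0.089  0.175 -0.034] [ 0.1   0.71 -0.58  2.01  0.66  0.62  0.68]
```

The first 9° turned freely, so the lugs are under the collar. Continuing clockwise.

{"name": "carry_out", "arguments": {
  "deltas": [0, 0, 4, 0, 0, 0.0003, 1, 0, 0, 5, 0, 0, 0, 1, 0, 0, 5, 0, 0, 0, 1, 0, 0, 5, 0, 0, 0, 1, 0, 0, 0, 0, 0, 0, 1]
}}

```text
clock: 13.38
eef_pos: [500.6, 118.5, 94.6]
tool_rot: [3.14, 0.002, 2.857]
force: [0.4, -0.9, 8.2]
width: 12.7
gripper_force: 62.1
```

```bash
python3 st.py
```

```text
[500.61 118.54  94.56] [1.7993e+02 1.4000e-01 1.6367e+02] [ 0.4 -0.9  8.2] [-0.091  0.015 -0.045] [ 0.04  0.69 -0.49  2.01  0.58  0.58  0.43]
```

{"name": "carry_out", "arguments": {
  "deltas": [0, 0, 5, 0, 0, 0.0002, 1, 0, 0, 5, 0, 0, 0, 1, 0, 0, 5, 0, 0, 0, 1, 0, 0, 5, 0, 0, 0, 1, 0, 0, 3, 0, 0, 0, 1, 0, 0, 0, 0, 0, 0, 1]
}}

```text
clock: 14.12
eef_pos: [500.8, 118.4, 94.3]
tool_rot: [3.139, 0.002, 2.455]
force: [-0.1, -0.5, 8.4]
width: 13.4
gripper_force: 62.1
```

```bash
python3 st.py
```

```text
[500.77 118.4   94.35] [1.7988e+02 1.1000e-01 1.4068e+02] [-0.1 -0.5  8.4] [-0.134  0.044 -0.035] [-0.03  0.67 -0.38  2.01  0.47  0.54  0.14]
```

Turned 51°; the stop is due about 10° further on. Small steps now.

{"name": "carry_out", "arguments": {
  "deltas": [0, 0, 3, 0, 0, 0, 1, 0, 0, 3, 0, 0, 0, 1, 0, 0, 2, 0, 0, 0, 1, 0, 0, 0, 0, 0, 0, 1]
}}

```text
clock: 14.62
eef_pos: [500.8, 118.4, 94.3]
tool_rot: [3.139, 0.002, 2.316]
force: [0.1, -0.0, 9.1]
width: 13.2
gripper_force: 62.2
```

```bash
python3 st.py
```

```text
[500.75 118.4   94.34] [1.7986e+02 9.0000e-02 1.3269e+02] [ 0.1 -0.   9.1] [-0.112 -0.005 -0.03 ] [-0.06  0.66 -0.34  2.01  0.42  0.53  0.04]
```

{"name": "carry_out", "arguments": {
  "deltas": [0, 0, 1.5, 0, 0, 0, 1, 0, 0, 0, 0, 0, 0, 1]
}}

```text
clock: 14.88
eef_pos: [500.8, 118.4, 94.3]
tool_rot: [3.139, 0.001, 2.29]
force: [0.5, -0.2, 8.8]
width: 13.1
gripper_force: 62.1
```

```bash
python3 st.py
```

```text
[500.77 118.44  94.33] [1.7985e+02 8.0000e-02 1.3120e+02] [ 0.5 -0.2  8.8] [-0.102 -0.    -0.015] [-0.06  0.66 -0.34  2.01  0.42  0.53  0.03]
```

{"name": "carry_out", "arguments": {
  "deltas": [0, 0, 1.5, 0, 0, 0, 1, 0, 0, 0, 0, 0, 0, 1]
}}

```text
clock: 15.12
eef_pos: [500.9, 118.5, 94.3]
tool_rot: [3.139, 0.002, 2.264]
force: [1.2, 0.6, 8.1]
width: 12.9
gripper_force: 62.1
```

```bash
python3 st.py
```

```text
[500.9  118.48  94.33] [1.7984e+02 9.0000e-02 1.2973e+02] [1.2 0.6 8.1] [-0.081 -0.047  0.132] [-0.07  0.66 -0.33  2.01  0.41  0.53  0.01]
```

{"name": "carry_out", "arguments": {
  "deltas": [0, 0, 1, 0, 0, 0, 1, 0, 0, 0, 0, 0, 0, 1]
}}

```text
clock: 15.38
eef_pos: [500.9, 118.5, 94.3]
tool_rot: [3.139, 0.002, 2.248]
force: [-0.3, 0.2, 7.5]
width: 13.0
gripper_force: 62.2
```

```bash
python3 st.py
```

```text
[500.9  118.53  94.32] [1.7984e+02 9.0000e-02 1.2881e+02] [-0.3  0.2  7.5] [-0.071 -0.095  0.431] [-0.07  0.66 -0.33  2.01  0.4   0.53 -0.  ]
```

The stop is felt: torque rose to 0.43 N m, 62° past the insertion angle. I'll ease the twist back 1.5° and let the spring lift the cap.

{"name": "carry_out", "arguments": {
  "deltas": [0, 0, -1.5, 0, 0, 0, 1, 0, 0, 0, 0, 0, -0.001, 1, 0, 0, 0, 0, 0, -0.001, 1, 0, 0, 0, 0, 0, -0.001, 1, 0, 0, 0, 0, 0, -0.0007, 1, 0, 0, 0, 0, 0, 0, 1]
}}

```text
clock: 16.12
eef_pos: [500.9, 118.5, 97.9]
tool_rot: [3.139, 0.001, 2.273]
force: [-0.1, 0.6, 7.7]
width: 13.3
gripper_force: 61.8
```

```bash
python3 st.py
```

```text
[500.9 118.5  97.9] [1.7983e+02 8.0000e-02 1.3021e+02] [-0.1  0.6  7.7] [-0.069 -0.149  0.02 ] [-0.06  0.66 -0.34  2.01  0.41  0.54  0.02]
```

{"name": "carry_out", "arguments": {
  "deltas": [0, 0, 0, 0, 0, -0.0005, 1, 0, 0, 0, 0, 0, 0, 1]
}}

```text
clock: 16.38
eef_pos: [500.9, 118.5, 98.4]
tool_rot: [3.139, 0.001, 2.273]
force: [0.9, 0.2, 6.1]
width: 12.7
gripper_force: 61.8
```

{"name": "carry_out", "arguments": {
  "deltas": [0, 0, 0, 0, 0, -0.0004, 1, 0, 0, 0, 0, 0, 0, 1]
}}

```text
clock: 16.62
eef_pos: [500.9, 118.5, 98.7]
tool_rot: [3.139, 0.001, 2.273]
force: [1.7, 0.7, 6.1]
width: 12.9
gripper_force: 61.6
```

{"name": "carry_out", "arguments": {
  "deltas": [0, 0, 0, 0, 0, -0.0004, 1, 0, 0, 0, 0, 0, 0, 1]
}}

```text
clock: 16.88
eef_pos: [500.8, 118.5, 98.7]
tool_rot: [3.139, 0.001, 2.273]
force: [4.1, 0.1, 1.4]
width: 13.1
gripper_force: 61.1
```

{"name": "carry_out", "arguments": {
  "deltas": [0, 0, 0, 0, 0, -0.0003, 1, 0, 0, 0, 0, 0, 0, 1]
}}

```text
clock: 17.12
eef_pos: [500.8, 118.5, 98.8]
tool_rot: [3.139, 0.001, 2.273]
force: [5.6, 0.2, -1.2]
width: 13.0
gripper_force: 60.4
```

The cap stops rising at 24 mm below the face, so it is locked. Opening the fingers and backing off.

{"name": "carry_out", "arguments": {
  "deltas": [0, 0, 0, 0, 0, 0, -1, 0, 0, 0, 0, 0, 0, -1, 0, 0, 0, 0, 0, 0, -1, 0, 0, 0, 0, 0, 0, -1, 0, 0, 0, 0, 0, 0, -1, 0, 0, 0, 0, 0, 0, -1]
}}

```text
clock: 17.88
eef_pos: [499.4, 118.1, 98.8]
tool_rot: [-3.142, 0.0, 2.272]
force: [1.0, 0.2, -0.2]
width: 85.4
gripper_force: 0.0
```

{"name": "carry_out", "arguments": {
  "deltas": [0, 0, 0, 0, 0, -0.02, -1, 0, 0, 0, 0, 0, -0.03, -1, 0, 0, 0, 0, 0, -0.03, -1, 0, 0, 0, 0, 0, -0.04, -1, 0, 0, 0, 0, 0, -0.04, -1, 0, 0, 0, 0, 0, -0.02, -1, 0, 0, 0, -0.02, -0.03, 0, -1, 0, 0, 0, -0.02, -0.03, 0, -1, 0, 0, 0, -0.02, -0.03, 0, -1, 0, 0, 0, -0.02, -0.03, 0, -1, 0, 0, 0, -0.02, -0.03, 0, -1, 0, 0, 0, 0, 0, 0, -1]
}}

```text
clock: 19.38
eef_pos: [448.3, -58.0, 278.7]
tool_rot: [-3.14, 0.0, 2.267]
force: [0.6, -0.0, 0.9]
width: 85.4
gripper_force: 0.0
```

```bash
python3 st.py; python3 - <<'E'
from h import *
import cv2
b=ctrl.get_image("side")[:,:,::-1];a=ctrl.get_image("top")[:,:,::-1]
cr=lambda i,u,v:cv2.resize(i[v-30:v+30,u-40:u+40],(400,300),interpolation=cv2.INTER_CUBIC)
f=lambda i:cv2.resize(i,(400,300))
cv2.imwrite("pics/end.png",np.vstack([np.hstack([cr(b,248,195),cr(a,252,250)]),np.hstack([f(b),f(a)])]))
E
```

```text
[448.29 -58.01 278.66] [-1.7990e+02  2.0000e-02  1.2989e+02] [ 0.6 -0.   0.9] [ 0.043  0.019 -0.047] [ 0.42  0.31 -0.46  1.97  0.17  0.9   0.57]
```

View pics/end.png

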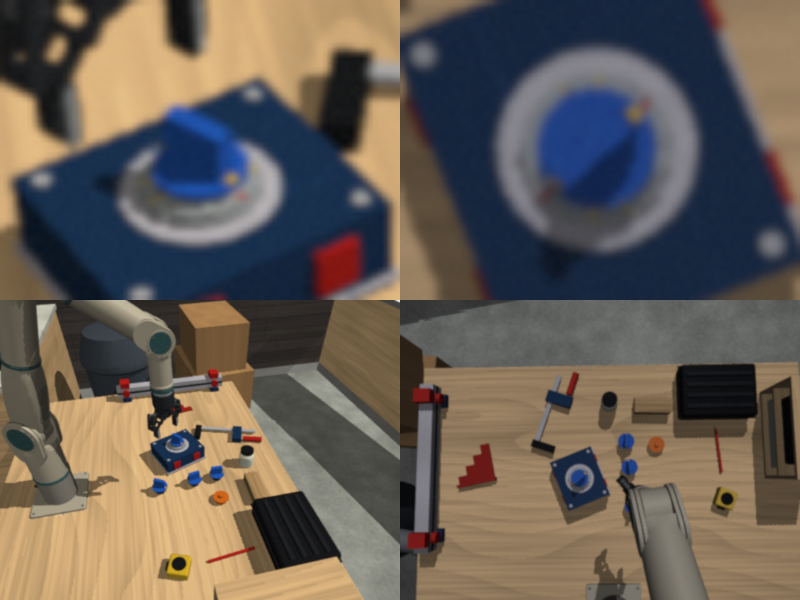

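The cap sits level in the collar with its yellow marks at the red marks (top crop (635,112) and (548,192)). Nothing else has moved and the gripper is clear. Handing in.

```bash
python3 -c "from cell import ctrl;print(ctrl.finish_job())"
```

```text
the job is handed in; nothing more can be done
None
```

The blue bayonet cap is in the separator's inlet, twisted to its stop and risen to its locked height with its yellow marks at the red marks; the push stayed under 10 N in every reading, nothing else on the bench was touched, and the job was handed in at about 19 s with the robot clear (no verdict was shown).

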